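# Close the tab-lock print press by feel

## Robot

A 6-joint arm with a two-finger parallel gripper is mounted at the origin on a cart in front of the work surface, level with it; the furniture and walls round the work are solid. World frame = base frame: x ahead of the robot, y to its left, z up, the work surface at z = 0. Lengths are in m, angles in rad, forces in N, time in s.
With the tool pointing down it reaches from about 0.425 to 0.95 m from the base axis. Payload 3.5 kg.
Tool frame: the origin (TCP) lies midway between the tips of the shut fingers; the grasp point (between the pads) lies 19 mm behind it; z points along the fingers, y is the direction in which the jaws open and shut (so a half turn about z gives the same grasp; the last joint's range is limited). The gripper opens to 85 mm and grips with 20 to 120 N. Pads are 22 mm wide; open, the fingers measure 114 mm over their backs; the gripper's body (76 mm by 85 mm) begins 54 mm behind the grasp point. The pads swing forward as they close: fully open they stand 13 mm farther back than shut.
Start: joints at [-1.385, 0.286, 1.577, -0, 1.279, -0.15], TCP at [0.222, -0.637, 0.231] pointing down, gripper open.
Joint ranges: [-2.77, 2.77], [-0.9, 2.22], [0.21, 2.48], [-1.53, 4.67], [0.24, 2.81], [-2.84, 2.84]. Speed limits (rad/s): [2.79, 2.79, 3.14, 3.14, 3.14, 3.14].

## Interface

Orientations are given as a unit quaternion [x, y, z, w].
In Python, from plant import * gives the robot as it stands.
- The arm moves only by the shell command python3 -m jog 'ROWS' [FORCE]. ROWS is a JSON object of lists of equal length, an entry for each row: "travel": the shift along the world's x, y, z in mm, a list of three; "dr": the turn, a rotation vector about the world's x, y, z in degrees, a list of three; "jaw": the closure in counts, from 0 (fully open) to 255 (shut). In form: {"travel": [[x, y, z], ...], "dr": [[wx, wy, wz], ...], "jaw": [jaw, ...]}. A call has 1 to 5 rows; each row shifts and turns the commanded pose from where the row before left it; what a row does not reach is not made up. A row lasts 1/12 s, in which the tool goes at most 41.7 mm and 7.16 degrees, less where a joint would pass 70% of its speed; a pose out of reach is approached as far as the arm can. A call is refused whole if a number of a shift passes 41.7 or a number of a turn 7.16, either way. A call with a gripper value outside its range is refused whole. The fingers move at their own pace and stop on an object; FORCE is the grip in N (left out, the last holds). Time passes only in rows, so rows that do not move let the fingers close. It gives the time, the measured TCP pose, the force and the opening at its end, in the units of the state.
- get_state(): the state, without advancing time (a new reading comes with each control period).
- read_camera(name): name is "scene" or "side" or "wrist"; returns the picture (480x640x3 uint8, red, green, blue); there is no depth.
- camera_info(name): a dict with "K" (3x3 intrinsics, pixels), "R" (3x3) and "t" (3): a world point X has camera coordinates R X + t; the wrist camera has in their place "mount" (4x4, takes a point from camera to tool coordinates, whose origin is the TCP and whose axes are the flange's). Camera axes: x right, y down, z forward; pixel columns grow to the right and rows downward; lengths in m; the calibration is good to about 2 mm. A picture is of the moment at which its call begins: read the wrist's pose just before it. camera_info takes no time and is no camera call.
- sign_off(): hands the job in, once; it reports no verdict.
The state is a dict: "time": time; "qpos": joint angles; "dq": joint speeds; "joint_efforts": joint torques, N m; "eef_pos": TCP position; "tcp_rot": TCP orientation; "contact_force": force on the tool from outside, world axes, zero at the start; "wrist_torque": the same for the moment, N m; "opening": opening from 0.0 (shut) to 1.0 (fully open).
Only numpy, scipy, OpenCV 4.12 (cv2) and the standard library are available. Lean on these libraries where they do the work, as an engineer would, in place of code of your own. Each camera call takes 0.05 s, during which the arm holds its last target. There are 200 camera calls.

## Task

Close the small press on the wad of damp prints: gently squeeze the two release tabs of its knob together, turn the knob clockwise until you feel the plate land on the wad, then on until it presses with about 18 N (the gauge pin then stands about 3 mm out of its sleeve), and let go so that both tabs spring fully out and lock. Do not crush the tabs or overpress the wad, leave the wad where it lies, and do not disturb the loose things around.

Things in the scene. Friction and masses are not known exactly. Their poses are not given: they have to be found in the camera images.
- press: bench press, fixed: wooden base board 170 x 270 x 20 mm, two steel posts 115 mm either side of the middle, and a grey bridge 60 mm wide (x), 262 mm long (y), top 107 mm above the table; post nuts reach 114 mm. Origin: middle of the board's underside; z up, y along the bridge. Plate under the bridge 120 x 205 x 12 mm; its height is not measured.
- bore (a point): middle of the bridge's top face, 107 mm above the table, axes as the press's. On it sits a toothed ring, 68 mm across, 11 mm high, on a slotted 58 x 78 mm plate, with the knob in its middle. Through the slots, ring and knob axis stand off this point by an unmeasured amount, up to 2 mm along x and along y, differing each time, firm in use: centre by feel.
- knob_top (a point): point 46 mm above the bore: height of the top of the knob (its axis stands off by the same unmeasured amount). Black core 18 mm thick, 32 mm wide, between two flat grey upright tabs whose outer faces are 44 mm apart, 20 mm wide, from 14 to 46 mm above the bridge, and turn with the knob. Toothed ring 11 mm high under them: keep fingertips above it.
- knob (a joint): angle of the knob in rad, 0 at the start (locked), growing clockwise seen from above, end stop 1.45. Lowers the plate by 13 mm per rad. Own friction 0.08 N m. Lock teeth every 7.2 degrees: released tabs go fully out only at multiples of 0.1257 rad; let go, the knob is driven back by the plate's load to the next notch below and settles about 0.04 rad under that multiple.
- tab_a (a joint): travel in m of the tab that faces +x of the press at knob 0: 0 out (locked), 0.006 fully in, at a stop. It slides straight toward the knob's axis against its spring, 4 N to start, 9 N fully in; 12 to 15 N per finger is enough to squeeze and turn, over 25 N per finger crushes the tabs. The knob turns only while BOTH tabs are in by 4.5 mm or more.
- tab_b (a joint): the same for the tab that faces -x of the press at knob 0. If an off-centre squeeze leaves one tab short, the further pressed tab pushes the gripper outward on its own side; moving the gripper that way evens it.
- sleeve (a point): point on the bridge's top face, 90 mm from the bore toward +y of the press, from which (within 2 mm) the gauge's sleeve rises: a steel tube 16 mm thick, 27 to 40 mm high at the start, sinking with the plate. The gauge pin, 9 mm thick, is flush with its mouth until the plate has landed, then rises from it by the further plate travel: 3 mm out at 18 N. Keep the gripper off it.
- wad: the wad of prints, plain pale block 100 x 130 x 24 mm on the base board under the plate; origin in the middle of its underside. The plate lands on it after 2 to 14 mm of plate travel, differing each time: felt as a jump of roughly 0.1 N m in the knob's turning moment, from 8 N press force, then about 0.5 N m more per rad of knob (3.5 N per mm of travel). 12 to 24 N is right; 32 N ruins the prints.
- jar: loose jar, 57 mm across and 75 mm high, near the press; bystander, origin under its middle.
- loupe: loose black loupe, 43 mm across and 38 mm high; bystander, origin under its middle.
- lead_weight: loose grey cloth-covered weight 100 x 46 x 27 mm left of the press; bystander, origin under its middle.
- eraser: loose eraser 55 x 25 x 14 mm; bystander, origin under its middle.

How it is judged:
By the outcome, as a careful person would: the job done as asked, in the order asked, and still so for the second after the job is handed in, with the robot touching nothing.
It also fails if it takes over 51 s, if anything falls off the work surface, if the arm or the gripper's body presses on something with over 40 N, if the wrist force passes 120 N, or if a joint passes its speed limit or range.

## Working session

There is one attempt and no reset: what is moved stays moved. The work goes in short steps, Python scripts to look and compute and a shell command to move; the robot and the scene stay as the last step left them, time stands still between calls to the robot, and variables do not carry over. Pictures are saved under pics/ and viewed, about 8 in all and at most 12, crops included, and the job is handed in when it is done.

```bash
mkdir -p pics; cat > h.py <<'E'
import numpy as np,cv2
from plant import *
def snap(n,f):
    im=read_camera(n); cv2.imwrite('pics/'+f,im[:,:,::-1]); return im
def ray(n,u,v,z):
    c=camera_info(n);K,R,t=[np.array(c[k]) for k in('K','R','t')]
    d=R.T@np.linalg.inv(K)@[u,v,1]; o=-R.T@t
    return o+d*(z-o[2])/d[2]
def proj(n,X):
    c=camera_info(n);K,R,t=[np.array(c[k]) for k in('K','R','t')]
    p=K@(R@np.array(X)+t); return p[:2]/p[2]
E
python3 - <<'E'
from h import *
a=snap('scene','s0.png');b=snap('side','d0.png')
s=get_state();print(s)
for n in('scene','side'):
    c=camera_info(n);print(n,c['K'],np.array(c['R']).round(3),(-np.array(c['R']).T@np.array(c['t'])).round(3))
print(camera_info('wrist'))
E
```

```text
{'time': 0.1, 'qpos': array([-1.38499256e+00,  2.87149705e-01,  1.57802471e+00,  1.67821518e-06,
        1.27860215e+00, -1.49986864e-01]), 'dq': array([ 1.18604113e-03, -9.05898561e-04, -1.54579732e-03, -5.71176637e-04,
        6.88663439e-04,  3.69021852e-06]), 'joint_efforts': array([ 6.24790009e-04, -4.07293117e+01, -2.93698221e+01, -1.31234247e-04,
        3.42176201e-03, -8.04665092e-06]), 'eef_pos': array([ 0.22234927, -0.63670037,  0.23004026]), 'tcp_rot': array([ 9.85938112e-01,  1.67107293e-01, -1.87510299e-05, -1.09179422e-03]), 'contact_force': array([-0.83334451, -0.06554273, -0.51562715]), 'wrist_torque': array([ 0.05389403, -0.02185574, -0.01297106]), 'opening': 1.0016991551574836}
scene [[610.83948502   0.         313.5427594 ]
 [  0.         610.83948502 238.79153199]
 [  0.           0.           1.        ]] [[-0.884 -0.468  0.014]
 [-0.344  0.627 -0.699]
 [ 0.318 -0.623 -0.715]] [0.023 0.968 1.186]
side [[602.86198521   0.         322.34559513]
 [  0.         602.86198521 247.76735397]
 [  0.           0.           1.        ]] [[-1.    -0.012  0.012]
 [-0.016  0.461 -0.887]
 [ 0.005 -0.887 -0.461]] [0.482 1.033 0.602]
{'K': array([[332.63112979,   0.        , 320.33757506],
       [  0.        , 332.63112979, 239.95058367],
       [  0.        ,   0.        ,   1.        ]]), 'mount': array([[ 5.88560324e-04, -9.51644346e-01, -3.07201387e-01,
         7.92271874e-02],
       [ 9.99999597e-01,  7.68345505e-04, -4.64293377e-04,
         6.61840166e-04],
       [ 6.77878972e-04, -3.07200990e-01,  9.51644415e-01,
        -1.40659084e-01],
       [ 0.00000000e+00,  0.00000000e+00,  0.00000000e+00,
         1.00000000e+00]])}
```

View pics/s0.png

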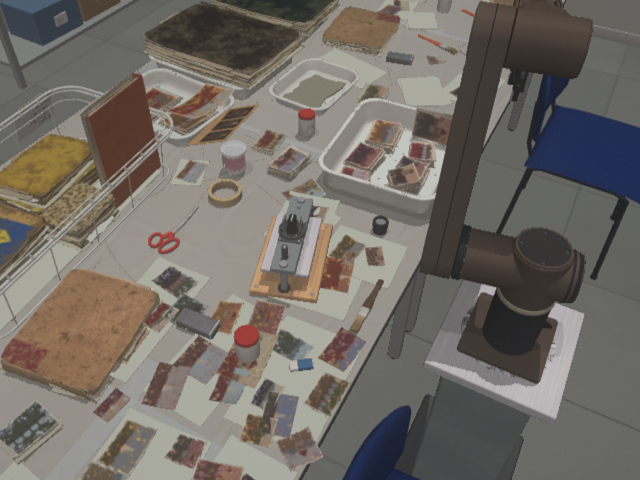

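View pics/d0.png

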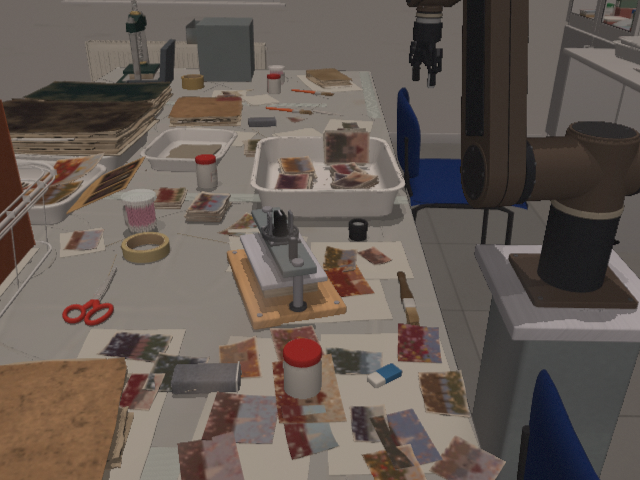

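The scene image shows the press at about (290,250), with its sleeve end near (284,275). The side image shows it at about (283,260). The jar is at (300,370) in the side view and the lead weight is left of it. Next I enlarge the press in both views.

```bash
python3 - <<'E'
from h import *
a=cv2.imread('pics/s0.png')[185:310,240:345];b=cv2.imread('pics/d0.png')[195:330,220:350]
f=lambda i:cv2.resize(i,(400,520),interpolation=cv2.INTER_CUBIC)
cv2.imwrite('pics/c0.png',np.hstack([f(a),f(b)]))
for n,u,v,z in[('scene',292,232,.13),('side',279,222,.13),('scene',250,293,.02),('scene',320,299,.02),('side',250,325,.02),('side',345,303,.02)]: print(n,u,v,ray(n,u,v,z).round(4))
E
```

```text
scene 292 232 [0.5497 0.053  0.13  ]
side 279 222 [0.5681 0.0243 0.13  ]
scene 250 293 [0.5913 0.1917 0.02  ]
scene 320 299 [0.4318 0.1262 0.02  ]
side 250 325 [0.606  0.1977 0.02  ]
side 345 303 [0.4453 0.125  0.02  ]
```

View pics/c0.png

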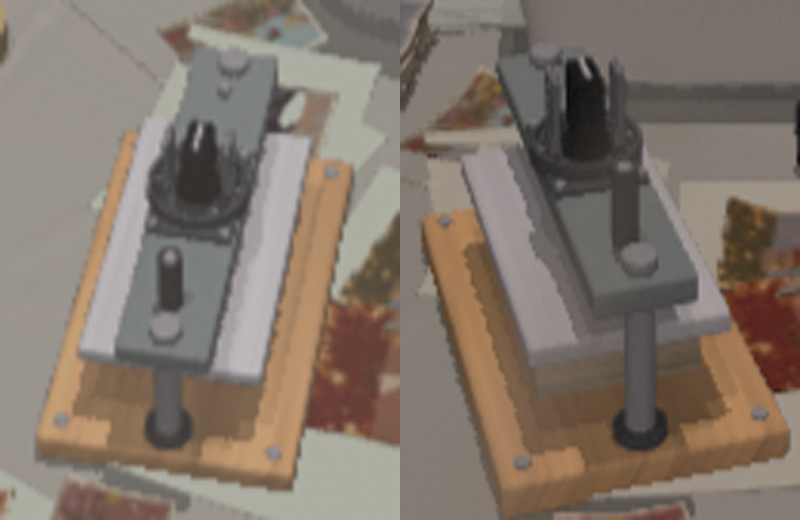

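The crop shows the bridge with its nuts at crop (166,326) and (235,62) in the scene view, and (640,255) and (546,48) in the side view. The sleeve is on the near (+y) end. The tabs face across the bridge.

```bash
python3 - <<'E'
from h import *
S=lambda x,y:(240+x/3.81,185+y/4.16)
D=lambda x,y:(220+(x-400)/3.077,195+y/3.852)
R={}
for k,n,p,z in[('nutN','scene',S(166,324),.114),('nutF','scene',S(235,59),.114),('nutN','side',D(640,252),.114),('nutF','side',D(546,46),.114),
 ('NL','scene',S(117,355),.107),('NR','scene',S(210,366),.107),('FL','scene',S(190,55),.107),('FR','scene',S(278,64),.107),
 ('NL','side',D(595,298),.107),('NR','side',D(697,275),.107),('FL','side',D(498,55),.107),
 ('b1','scene',S(37,440),.02),('b2','scene',S(295,470),.02),('b3','scene',S(352,165),.02),('b1','side',D(498,490),.02),('b2','side',D(790,435),.02),('ring','scene',S(198,185),.118),('ring','side',D(588,135),.118)]:
    R[k,n]=ray(n,*p,z)[:2]; print(k,n,R[k,n].round(4))
for n in('scene','side'):
    a,b=R['nutN',n],R['nutF',n];d=a-b;print(n,(a+b)/2,np.linalg.norm(d),np.degrees(np.arctan2(-d[0],d[1])))
E
```

```text
nutN scene [0.5246 0.1386]
nutF scene [ 0.595 -0.079]
nutN side [0.5276 0.1415]
nutF side [ 0.5996 -0.0804]
NL scene [0.5426 0.1682]
NR scene [0.4883 0.1479]
FL scene [ 0.6278 -0.0741]
FR scene [ 0.5704 -0.096 ]
NL side [0.5504 0.1705]
NR side [0.4962 0.1486]
FL side [ 0.6317 -0.0834]
b1 scene [0.5956 0.186 ]
b2 scene [0.4387 0.1264]
b3 scene [ 0.5217 -0.12  ]
b1 side [0.6039 0.1894]
b2 side [0.4426 0.1409]
ring scene [0.5601 0.0349]
ring side [0.5638 0.0335]
scene [0.55979193 0.02980954] 0.22876138519714911 17.913816386426628
side [0.56361722 0.03057593] 0.2332548343065882 17.98629191481623
```

```bash

python3 -m jog '{"travel":[[17,33.3,1.5],[17,33.3,1.5],[17,33.3,1.5],[17,33.3,1.5],[17,33.3,1.5]],"dr":[[0,0,4.4],[0,0,4.4],[0,0,4.4],[0,0,4.4],[0,0,4.4]],"jaw":[0,0,0,0,0]}' 20
python3 -m jog '{"travel":[[17,33.3,1.5],[17,33.3,1.5],[17,33.3,1.5],[17,33.3,1.5],[17,33.3,1.5]],"dr":[[0,0,4.4],[0,0,4.4],[0,0,4.4],[0,0,4.4],[0,0,4.4]],"jaw":[0,0,0,0,0]}'
python3 -m jog '{"travel":[[17,33.3,1.5],[17,33.3,1.5],[17,33.3,1.5],[17,33.3,1.5],[17,33.3,1.5]],"dr":[[0,0,4.4],[0,0,4.4],[0,0,4.4],[0,0,4.4],[0,0,4.4]],"jaw":[0,0,0,0,0]}'
python3 -m jog '{"travel":[[17,33.3,1.5],[17,33.3,1.5],[17,33.3,1.5],[17,33.3,1.5],[17,33.3,1.5]],"dr":[[0,0,4.4],[0,0,4.4],[0,0,4.4],[0,0,4.4],[0,0,4.4]],"jaw":[0,0,0,0,0]}'
python3 -m jog '{"travel":[[0,0,0],[0,0,0]],"dr":[[0,0,0],[0,0,0]],"jaw":[0,0]}'
cat >> h.py <<'E'
from scipy.spatial.transform import Rotation as Ro
def wr(s):
    c=camera_info('wrist');T=np.eye(4);T[:3,:3]=Ro.from_quat(s['tcp_rot']).as_matrix();T[:3,3]=s['eef_pos'];return np.array(c['K']),T@np.array(c['mount'])
def wray(s,u,v,z):
    K,M=wr(s);d=M[:3,:3]@np.linalg.inv(K)@[u,v,1];return M[:3,3]+d*(z-M[2,3])/d[2]
def wproj(s,X):
    K,M=wr(s);p=K@(M[:3,:3].T@(np.array(X)-M[:3,3]));return p[:2]/p[2]
def yaw(s):
    x=Ro.from_quat(s['tcp_rot']).as_matrix()[:,0];return np.degrees(np.arctan2(x[1],x[0]))
E
python3 - <<'E'
from h import *
s=get_state();im=snap('wrist','w0.png');print(s['eef_pos'],yaw(s),s['contact_force'],s['wrist_torque'],wproj(s,[.562,.03,.107]))
E
```

```text
time: 0.52
eef_pos: [0.3078, -0.4689, 0.2381]
tcp_rot: [0.935, 0.354, 0.0, -0.001]
contact_force: [0.9, -0.1, -0.5]
opening: 0.998
time: 0.93
eef_pos: [0.3927, -0.3023, 0.246]
tcp_rot: [0.851, 0.526, -0.0, -0.0]
contact_force: [0.2, -2.0, 0.4]
opening: 1.0
time: 1.35
eef_pos: [0.4776, -0.1358, 0.2535]
tcp_rot: [0.735, 0.678, -0.0, -0.0]
contact_force: [-0.1, -0.4, 0.0]
opening: 1.001
time: 1.77
eef_pos: [0.5627, 0.0307, 0.2609]
tcp_rot: [0.591, 0.806, -0.0, -0.0]
contact_force: [0.5, -0.1, 0.3]
opening: 0.997
time: 1.93
eef_pos: [0.5625, 0.0304, 0.2607]
tcp_rot: [0.592, 0.806, -0.0, -0.001]
contact_force: [-0.3, 0.1, 0.7]
opening: 0.999
[0.5624982  0.03042853 0.26065064] 107.4251690020681 [-0.28009899  0.07202449  0.70294864] [ 0.00664086  0.00238868 -0.01745295] [319.27374466 222.85884807]
```

View pics/w0.png

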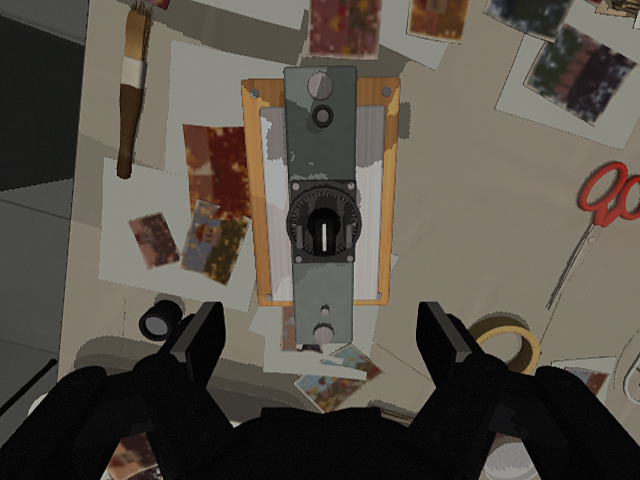

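The wrist view shows the press nearly upright. The nuts are at (319,85) and (323,332), the sleeve at (322,116), the ring at about (325,222) and the knob at about (323,232). Next I enlarge the knob.

```bash
python3 - <<'E'
from h import *
s=get_state();im=cv2.imread('pics/w0.png')
c=cv2.resize(im[165:275,270:380],(600,600),interpolation=cv2.INTER_CUBIC)
cv2.imwrite('pics/c1.png',np.clip(c.astype(float)*1.8,0,255).astype(np.uint8))
a=wray(s,319.5,85,.114);b=wray(s,323.5,332,.114);d=a-b;print(a,b,(a+b)/2,np.linalg.norm(d),np.degrees(np.arctan2(-d[0],d[1])))
for n,u,v,z in[('ring',324.5,222,.118),('sleeve',322,116,.144),('sleeveL',322,116,.138)]:print(n,wray(s,u,v,z))
# bridge edges: grey mask at rows
for v in(150,160,270,285,300):
    g=cv2.GaussianBlur(im,(3,3),0)[v,270:380].astype(int).sum(1);e=np.abs(np.gradient(g.astype(float)));print(v,270+np.argsort(e)[-6:])
E
```

```text
[0.52783755 0.13795346 0.114     ] [ 0.59847532 -0.07549276  0.114     ] [0.56315643 0.03123035 0.114     ] 0.22483101611331643 18.31141600538852
ring [0.5649161  0.03371271 0.118     ]
sleeve [0.53688384 0.11534564 0.144     ]
sleeveL [0.53682505 0.11560786 0.138     ]
150 [289 285 287 286 356 355]
160 [290 286 283 356 355 282]
270 [377 270 292 354 291 353]
285 [376 293 377 354 292 353]
300 [291 272 293 273 353 292]
```

View pics/c1.png

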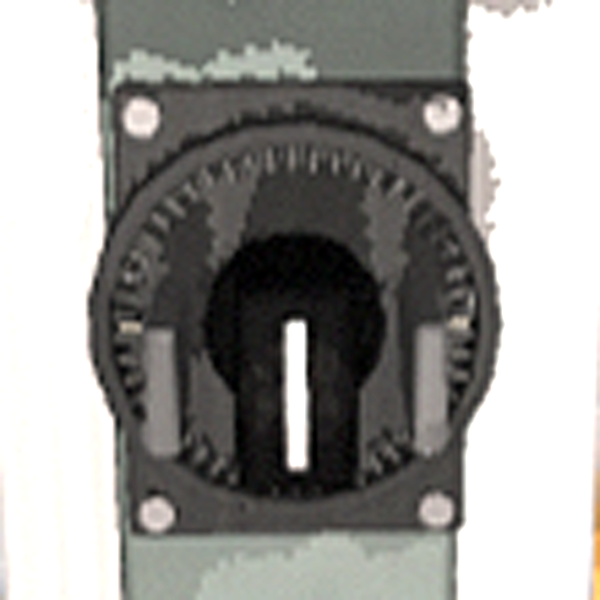

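The crop shows the ring marks at (130,326) and (458,326), the tab tops at x 147–180 and 416–446 with y 325–457, and the pointer at x 296.

```bash
python3 - <<'E'
from h import *
s=get_state()
P=lambda x,y:(270+x/5.4545-.4,165+y/5.4545-.4)
for n,x,y,z in[('tabs',296.5,391,.153),('tabL',147,391,.153),('tabR',446,391,.153),('marks',294,326,.118),('line',296,395,.153),('ringx',295,322,.118),('plateTL',117,83,.109),('plateBR',462,532,.109),('plateTR',470,83,.109),('plateBL',130,532,.109)]:print(n,wray(s,*P(x,y),z).round(4))
print(wproj(s,s['eef_pos']))
E
```

```text
tabs [0.5648 0.0313 0.153 ]
tabL [0.5444 0.0249 0.153 ]
tabR [0.5853 0.0377 0.153 ]
marks [0.5647 0.0314 0.118 ]
line [0.565  0.0307 0.153 ]
ringx [0.5647 0.0321 0.118 ]
plateTL [0.5264 0.059  0.109 ]
plateBR [0.6044 0.0026 0.109 ]
plateTR [0.5803 0.0758 0.109 ]
plateBL [ 0.5495 -0.0146  0.109 ]
[319.32255026 305.8307725 ]
```

```bash

python3 -m jog '{"travel":[[1.2,0.5,-20],[1.1,0.4,-20],[0,0,-20],[0,0,-20],[0,0,-20]],"dr":[[0,0,0.4],[0,0,0.3],[0,0,0],[0,0,0],[0,0,0]],"jaw":[0,0,0,0,0]}' 20
python3 -m jog '{"travel":[[0,0,-15],[0,0,-12],[0,0,-8],[0,0,-3],[0,0,0]],"dr":[[0,0,0],[0,0,0],[0,0,0],[0,0,0],[0,0,0]],"jaw":[0,0,20,40,60]}'
python3 -m jog '{"travel":[[0,0,0],[0,0,0],[0,0,0]],"dr":[[0,0,0],[0,0,0],[0,0,0]],"jaw":[75,80,85]}'
python3 - <<'E'
from h import *
s=get_state();print(s['eef_pos'],yaw(s),s['contact_force'],s['wrist_torque'],s['opening']*85)
E
```

```text
time: 2.4
eef_pos: [0.564, 0.0279, 0.1602]
tcp_rot: [0.589, 0.808, -0.0, -0.0]
contact_force: [0.5, -0.6, -0.2]
opening: 0.997
time: 2.82
eef_pos: [0.5644, 0.0291, 0.1228]
tcp_rot: [0.589, 0.808, -0.0, -0.0]
contact_force: [0.5, 0.5, -0.9]
opening: 0.764
time: 3.07
eef_pos: [0.5655, 0.0295, 0.1245]
tcp_rot: [0.588, 0.809, 0.0, 0.001]
contact_force: [-0.6, -0.0, -0.2]
opening: 0.663
[0.56550048 0.02953771 0.12452423] 107.9437840527281 [-0.55264343 -0.01079472 -0.15932925] [ 0.02867478  0.05165724 -0.05610905] 56.329887222260865
```

```bash

python3 -m jog '{"travel":[[-0.7,1.7,-1],[0,0,0],[0,0,0],[0,0,0]],"dr":[[0,0,0],[0,0,0],[0,0,0],[0,0,0]],"jaw":[95,105,114,116]}' 20
for i in 1; do
python3 -m jog '{"travel":[[0,0,0],[0,0,0],[0,0,0]],"dr":[[0,0,0],[0,0,0],[0,0,0]],"jaw":[120,122,122]}'
python3 -m jog '{"travel":[[0,0,0],[0,0,0],[0,0,0]],"dr":[[0,0,0],[0,0,0],[0,0,0]],"jaw":[126,126,126]}'
python3 -m jog '{"travel":[[0,0,0],[0,0,0],[0,0,0]],"dr":[[0,0,0],[0,0,0],[0,0,0]],"jaw":[130,130,130]}'
done
python3 - <<'E'
from h import *
s=get_state();print(s['eef_pos'],yaw(s),s['contact_force'],s['wrist_torque'],s['opening']*85)
y=Ro.from_quat(s['tcp_rot']).as_matrix()[:,1];print(y,y@s['contact_force'])
snap('wrist','w1.png')
E
```

```text
time: 3.4
eef_pos: [0.5641, 0.0314, 0.1224]
tcp_rot: [0.588, 0.809, 0.0, 0.0]
contact_force: [-0.4, -0.3, 0.3]
opening: 0.547
time: 3.65
eef_pos: [0.5645, 0.0314, 0.1226]
tcp_rot: [0.588, 0.809, 0.0, 0.0]
contact_force: [2.0, -0.1, -0.2]
opening: 0.521
time: 3.9
eef_pos: [0.5644, 0.0314, 0.1227]
tcp_rot: [0.588, 0.809, 0.0, 0.0]
contact_force: [1.4, 0.6, 1.9]
opening: 0.508
time: 4.15
eef_pos: [0.5643, 0.0314, 0.1228]
tcp_rot: [0.588, 0.809, 0.0, 0.0]
contact_force: [0.7, 0.7, 4.1]
opening: 0.489
[0.56434446 0.03135478 0.12283253] 107.94130637188593 [0.72752595 0.66962906 4.1220798 ] [ 0.28280597 -0.07075276 -0.02297995] 41.546047302081625
[9.51372284e-01 3.08042653e-01 7.07685051e-04] 0.9013394705289934
```

View pics/w1.png

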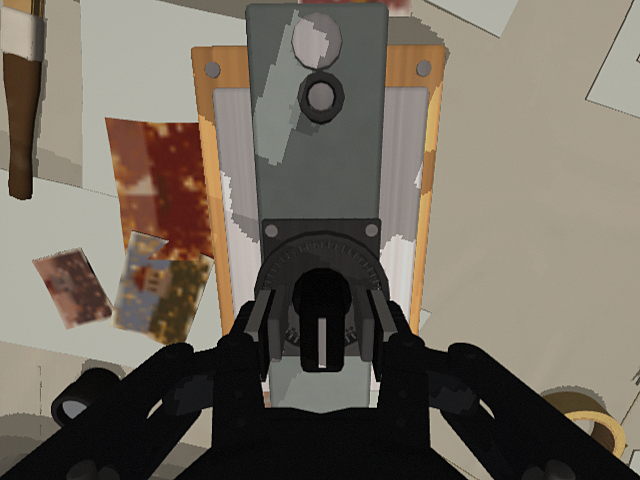

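The wrist view shows both pads flat on the tabs around (320,330), above the ring and clear of the sleeve. The side force is only 0.9 N. I'll keep squeezing.

```bash

python3 -m jog '{"travel":[[0,0,0.5],[0,0,0],[0,0,0]],"dr":[[0,0,0],[0,0,0],[0,0,0]],"jaw":[136,140,140]}' 20
python3 -m jog '{"travel":[[0,0,0.5],[0,0,0],[0,0,0]],"dr":[[0,0,0],[0,0,0],[0,0,0]],"jaw":[145,148,148]}'
python3 -m jog '{"travel":[[0,0,0.3],[0,0,0],[0,0,0]],"dr":[[0,0,0],[0,0,0],[0,0,0]],"jaw":[152,155,155]}'
python3 - <<'E'
from h import *
s=get_state();R=Ro.from_quat(s['tcp_rot']).as_matrix();print(s['eef_pos'],yaw(s),R.T@s['contact_force'],R.T@s['wrist_torque'],s['opening']*85)
E
```

```text
time: 4.45
eef_pos: [0.5643, 0.0313, 0.1232]
tcp_rot: [0.588, 0.809, 0.0, 0.0]
contact_force: [0.2, 1.1, 4.1]
opening: 0.456
time: 4.7
eef_pos: [0.5643, 0.0313, 0.1236]
tcp_rot: [0.588, 0.809, 0.0, 0.0]
contact_force: [1.0, 1.1, 3.4]
opening: 0.423
time: 4.95
eef_pos: [0.5642, 0.0313, 0.1238]
tcp_rot: [0.588, 0.809, 0.0, 0.0]
contact_force: [0.5, 1.5, 4.3]
opening: 0.394
[0.56420643 0.0312971  0.12378379] 107.94004308344657 [ 1.25337034  0.96437841 -4.2787867 ] [-0.18034106  0.10645986 -0.06773763] 33.47003653710659
```

```bash

python3 -m jog '{"travel":[[0.4,0.15,0],[0,0,0],[0,0,0]],"dr":[[0,0,0],[0,0,0],[0,0,0]],"jaw":[157,159,159]}' 20
python3 -m jog '{"travel":[[0,0,0.2],[0,0,0],[0,0,0]],"dr":[[0,0,0],[0,0,0],[0,0,0]],"jaw":[161,162,162]}'
cat > r.py <<'E'
from h import *
s=get_state();R=Ro.from_quat(s['tcp_rot']).as_matrix();print(' yaw %.2f knob %.3f'%(yaw(s),np.radians(107.94-yaw(s))),'F',(R.T@s['contact_force']).round(2),'T',(R.T@s['wrist_torque']).round(3),'open %.2f'%(s['opening']*85),s['eef_pos'].round(4))
E
python3 r.py
```

```text
time: 5.2
eef_pos: [0.5645, 0.0314, 0.1239]
tcp_rot: [0.588, 0.809, -0.0, 0.0]
contact_force: [0.4, 1.8, 5.2]
opening: 0.382
time: 5.45
eef_pos: [0.5647, 0.0314, 0.1241]
tcp_rot: [0.588, 0.809, 0.0, 0.0]
contact_force: [0.9, 0.2, 4.8]
opening: 0.369
 yaw 107.94 knob 0.000 F [-0.09  0.95 -4.76] T [-0.309  0.087 -0.046] open 31.34 [0.5647 0.0314 0.1241]
```

```bash

j(){ :; }
python3 -m jog '{"travel":[[0,0,0],[0,0,0]],"dr":[[0,0,-1],[0,0,-1]],"jaw":[163,163]}' 20 >/dev/null; python3 r.py
python3 -m jog '{"travel":[[0,0,0],[0,0,0]],"dr":[[0,0,-1],[0,0,-1]],"jaw":[163,163]}' >/dev/null; python3 r.py
python3 -m jog '{"travel":[[0,0,0],[0,0,0]],"dr":[[0,0,-1],[0,0,-1]],"jaw":[163,163]}' >/dev/null; python3 r.py
python3 -m jog '{"travel":[[0,0,0],[0,0,0]],"dr":[[0,0,-1],[0,0,-1]],"jaw":[163,163]}' >/dev/null; python3 r.py
```

```text
yaw 105.89 knob 0.036 F [ 0.46  0.78 -5.29] T [-0.242  0.12  -0.036] open 31.19 [0.5647 0.0315 0.1241]
 yaw 103.89 knob 0.071 F [ 0.98  0.9  -4.96] T [-0.292  0.161 -0.056] open 31.17 [0.5647 0.0315 0.1241]
 yaw 101.89 knob 0.106 F [ 1.47  1.87 -5.71] T [-0.249  0.157 -0.091] open 31.03 [0.5647 0.0315 0.1241]
 yaw 99.89 knob 0.141 F [ 0.67  1.58 -5.88] T [-0.221  0.122 -0.043] open 30.97 [0.5647 0.0315 0.1241]
```

```bash

R='python3 r.py'
python3 -m jog '{"travel":[[0,0,0]],"dr":[[0,0,-1]],"jaw":[163]}' >/dev/null; $R
python3 -m jog '{"travel":[[0,0,0]],"dr":[[0,0,-1]],"jaw":[163]}' >/dev/null; $R
python3 -m jog '{"travel":[[0,0,0]],"dr":[[0,0,-1]],"jaw":[163]}' >/dev/null; $R
python3 -m jog '{"travel":[[0,0,0]],"dr":[[0,0,-1]],"jaw":[163]}' >/dev/null; $R
python3 -m jog '{"travel":[[0,0,0]],"dr":[[0,0,-1]],"jaw":[163]}' >/dev/null; $R
python3 -m jog '{"travel":[[0,0,0]],"dr":[[0,0,-1]],"jaw":[163]}' >/dev/null; $R
python3 - <<'E'
from h import *
im=snap('wrist','w2.png');c=im[60:400,200:440,::-1];cv2.imwrite('pics/c2.png',cv2.resize(np.clip(c*1.6,0,255).astype(np.uint8),None,fx=1.76,fy=1.76))
E
```

```text
yaw 98.89 knob 0.158 F [ 0.85  1.01 -6.  ] T [-0.247  0.178 -0.034] open 31.09 [0.5647 0.0315 0.1241]
 yaw 97.89 knob 0.175 F [-0.17  1.17 -4.89] T [-0.23   0.179 -0.008] open 30.73 [0.5647 0.0315 0.1241]
 yaw 96.89 knob 0.193 F [ 1.91  1.27 -5.85] T [-0.217  0.108 -0.019] open 30.89 [0.5647 0.0315 0.1241]
 yaw 95.89 knob 0.210 F [ 0.95  1.33 -4.87] T [-0.217  0.153 -0.059] open 31.06 [0.5647 0.0314 0.1241]
 yaw 94.89 knob 0.228 F [ 0.94  0.68 -5.75] T [-0.198  0.175 -0.044] open 30.83 [0.5647 0.0315 0.1241]
 yaw 93.89 knob 0.245 F [ 1.79  2.02 -6.62] T [-0.188  0.196 -0.033] open 31.29 [0.5647 0.0314 0.1241]
```

View pics/c2.png

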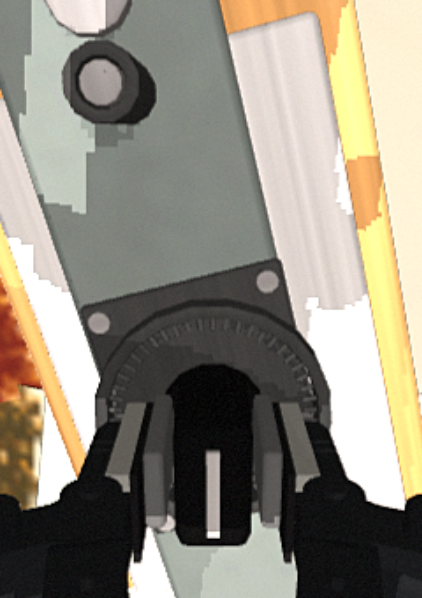

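The crop shows the pointer still aligned with the jaws while the bridge is rotated, so the knob turns with the gripper. The pin is flush. I'll continue until the moment jumps.

```bash

R='python3 r.py'
python3 -m jog '{"travel":[[0,0,0]],"dr":[[0,0,-1.5]],"jaw":[163]}' >/dev/null; $R
python3 -m jog '{"travel":[[0,0,0]],"dr":[[0,0,-1.5]],"jaw":[163]}' >/dev/null; $R
python3 -m jog '{"travel":[[0,0,0]],"dr":[[0,0,-1.5]],"jaw":[163]}' >/dev/null; $R
python3 -m jog '{"travel":[[0,0,0]],"dr":[[0,0,-1.5]],"jaw":[163]}' >/dev/null; $R
python3 -m jog '{"travel":[[0,0,0]],"dr":[[0,0,-1.5]],"jaw":[163]}' >/dev/null; $R
python3 -m jog '{"travel":[[0,0,0]],"dr":[[0,0,-1.5]],"jaw":[163]}' >/dev/null; $R
python3 -m jog '{"travel":[[0,0,0]],"dr":[[0,0,-1.5]],"jaw":[163]}' >/dev/null; $R
python3 -m jog '{"travel":[[0,0,0]],"dr":[[0,0,-1.5]],"jaw":[163]}' >/dev/null; $R
```

```text
yaw 92.41 knob 0.271 F [ 1.1   1.7  -5.95] T [-0.207  0.223 -0.032] open 30.98 [0.5647 0.0315 0.1241]
 yaw 90.87 knob 0.298 F [ 1.21  1.43 -5.16] T [-0.207  0.194 -0.002] open 31.02 [0.5647 0.0315 0.1241]
 yaw 89.36 knob 0.324 F [ 1.42  1.21 -4.79] T [-0.173  0.238  0.013] open 30.82 [0.5647 0.0315 0.1241]
 yaw 87.87 knob 0.350 F [ 0.61  0.87 -5.06] T [-0.156  0.201 -0.074] open 30.94 [0.5647 0.0314 0.1241]
 yaw 86.36 knob 0.377 F [ 1.65  1.   -4.91] T [-0.152  0.219 -0.059] open 30.69 [0.5647 0.0314 0.1241]
 yaw 84.87 knob 0.403 F [ 0.63  0.96 -5.17] T [-0.136  0.289 -0.059] open 31.19 [0.5647 0.0315 0.1241]
 yaw 83.36 knob 0.429 F [ 1.33  0.81 -6.28] T [-0.183  0.214  0.003] open 31.03 [0.5647 0.0314 0.1241]
 yaw 81.86 knob 0.455 F [ 0.93  1.59 -5.72] T [-0.109  0.248 -0.016] open 30.72 [0.5646 0.0315 0.1241]
```

```bash
echo "print('   j6',s['joint_efforts'][5].round(4))">>r.py
R='python3 r.py'
python3 -m jog '{"travel":[[0,0,0]],"dr":[[0,0,-1.5]],"jaw":[163]}' >/dev/null; $R
python3 -m jog '{"travel":[[0,0,0]],"dr":[[0,0,-1.5]],"jaw":[163]}' >/dev/null; $R
python3 -m jog '{"travel":[[0,0,0]],"dr":[[0,0,-1.5]],"jaw":[163]}' >/dev/null; $R
python3 -m jog '{"travel":[[0,0,0]],"dr":[[0,0,-1.5]],"jaw":[163]}' >/dev/null; $R
python3 -m jog '{"travel":[[0,0,0]],"dr":[[0,0,-1.5]],"jaw":[163]}' >/dev/null; $R
python3 -m jog '{"travel":[[0,0,0]],"dr":[[0,0,-1.5]],"jaw":[163]}' >/dev/null; $R
python3 -m jog '{"travel":[[0,0,0]],"dr":[[0,0,-1.5]],"jaw":[163]}' >/dev/null; $R
python3 -m jog '{"travel":[[0,0,0]],"dr":[[0,0,-1.5]],"jaw":[163]}' >/dev/null; $R
```

```text
yaw 80.37 knob 0.481 F [ 1.34 -0.02 -5.76] T [-0.122  0.196 -0.097] open 31.35 [0.5646 0.0315 0.1241]
   j6 -0.1304
 yaw 78.86 knob 0.507 F [ 0.35  0.09 -6.21] T [-0.206  0.213 -0.107] open 31.01 [0.5647 0.0314 0.1241]
   j6 -0.1304
 yaw 77.37 knob 0.534 F [ 1.28  1.25 -5.96] T [-0.154  0.227 -0.116] open 30.76 [0.5646 0.0315 0.1241]
   j6 -0.1304
 yaw 75.86 knob 0.560 F [ 1.8   0.82 -5.09] T [-0.129  0.241 -0.01 ] open 31.09 [0.5646 0.0314 0.1241]
   j6 -0.1304
 yaw 74.37 knob 0.586 F [ 0.87  0.8  -6.24] T [-0.094  0.239 -0.013] open 30.65 [0.5646 0.0315 0.1241]
   j6 -0.1303
 yaw 72.86 knob 0.612 F [ 2.25  0.5  -5.9 ] T [-0.093  0.244  0.001] open 30.93 [0.5646 0.0315 0.1241]
   j6 -0.1304
 yaw 71.37 knob 0.638 F [ 0.3   0.75 -5.11] T [-0.13   0.216 -0.049] open 31.42 [0.5646 0.0315 0.1241]
   j6 -0.1303
 yaw 69.87 knob 0.665 F [ 0.97  0.85 -5.78] T [-0.11   0.217 -0.026] open 31.09 [0.5646 0.0315 0.1241]
   j6 -0.1303
```

```bash
sed -i 's/^print(.   j6.*$/print("   j6",s["joint_efforts"][5].round(4),"t",s["time"])/' r.py
R='python3 r.py'
python3 -m jog '{"travel":[[0,0,0]],"dr":[[0,0,-1.5]],"jaw":[163]}' >/dev/null; $R
python3 -m jog '{"travel":[[0,0,0]],"dr":[[0,0,-1.5]],"jaw":[163]}' >/dev/null; $R
python3 -m jog '{"travel":[[0,0,0]],"dr":[[0,0,-1.5]],"jaw":[163]}' >/dev/null; $R
python3 -m jog '{"travel":[[0,0,0]],"dr":[[0,0,-1.5]],"jaw":[163]}' >/dev/null; $R
python3 -m jog '{"travel":[[0,0,0]],"dr":[[0,0,-1.5]],"jaw":[163]}' >/dev/null; $R
python3 -m jog '{"travel":[[0,0,0]],"dr":[[0,0,-1.5]],"jaw":[163]}' >/dev/null; $R
python3 -m jog '{"travel":[[0,0,0]],"dr":[[0,0,-1.5]],"jaw":[163]}' >/dev/null; $R
python3 -m jog '{"travel":[[0,0,0]],"dr":[[0,0,-1.5]],"jaw":[163]}' >/dev/null; $R
```

```text
yaw 68.37 knob 0.691 F [ 0.63 -0.07 -5.32] T [-0.019  0.214 -0.109] open 30.65 [0.5646 0.0315 0.1241]
   j6 -0.1303 t 8.0833
 yaw 66.86 knob 0.717 F [ 1.42  0.58 -6.21] T [-0.076  0.231 -0.008] open 30.78 [0.5646 0.0315 0.1241]
   j6 -0.1303 t 8.1667
 yaw 65.37 knob 0.743 F [ 0.91 -0.42 -6.58] T [-0.061  0.199 -0.045] open 31.00 [0.5646 0.0315 0.1241]
   j6 -0.1303 t 8.25
 yaw 63.87 knob 0.769 F [ 1.29  0.05 -5.22] T [-0.013  0.237 -0.033] open 31.08 [0.5646 0.0315 0.1241]
   j6 -0.1303 t 8.3333
 yaw 62.37 knob 0.795 F [ 1.08 -0.38 -5.66] T [-0.023  0.275 -0.017] open 31.26 [0.5646 0.0315 0.1241]
   j6 -0.1303 t 8.4167
 yaw 60.86 knob 0.822 F [ 1.65  0.19 -4.89] T [-0.022  0.241 -0.05 ] open 30.68 [0.5646 0.0315 0.1241]
   j6 -0.1303 t 8.5
 yaw 59.37 knob 0.848 F [ 1.65 -0.33 -5.03] T [-0.033  0.232 -0.051] open 31.10 [0.5646 0.0315 0.1241]
   j6 -0.1303 t 8.5833
 yaw 57.87 knob 0.874 F [ 1.08  0.11 -5.56] T [-0.015  0.253 -0.039] open 31.24 [0.5646 0.0315 0.1241]
   j6 -0.1303 t 8.6667
```

```bash

R='python3 r.py'
python3 -m jog '{"travel":[[0,0,0]],"dr":[[0,0,-1.5]],"jaw":[163]}' >/dev/null; $R
python3 -m jog '{"travel":[[0,0,0]],"dr":[[0,0,-1.5]],"jaw":[163]}' >/dev/null; $R
python3 -m jog '{"travel":[[0,0,0]],"dr":[[0,0,-1.5]],"jaw":[163]}' >/dev/null; $R
python3 -m jog '{"travel":[[0,0,0]],"dr":[[0,0,-1.5]],"jaw":[163]}' >/dev/null; $R
python3 -m jog '{"travel":[[0,0,0]],"dr":[[0,0,-1.5]],"jaw":[163]}' >/dev/null; $R
python3 -m jog '{"travel":[[0,0,0]],"dr":[[0,0,-1.5]],"jaw":[163]}' >/dev/null; $R
python3 -m jog '{"travel":[[0,0,0]],"dr":[[0,0,-1.5]],"jaw":[163]}' >/dev/null; $R
python3 -m jog '{"travel":[[0,0,0]],"dr":[[0,0,-1.5]],"jaw":[163]}' >/dev/null; $R
python3 - <<'E'
from h import *
im=snap('wrist','w3.png');c=im[60:400,180:460,::-1];cv2.imwrite('pics/c3.png',cv2.resize(np.clip(c*1.6,0,255).astype(np.uint8),None,fx=1.76,fy=1.76))
E
```

```text
yaw 56.37 knob 0.900 F [ 0.71  0.06 -5.56] T [-0.05   0.258 -0.014] open 30.21 [0.5646 0.0315 0.1241]
   j6 -0.1302 t 8.75
 yaw 54.86 knob 0.926 F [ 1.49 -0.37 -6.58] T [-0.006  0.197  0.02 ] open 31.35 [0.5646 0.0315 0.1241]
   j6 -0.1302 t 8.8333
 yaw 53.37 knob 0.953 F [ 1.3  -0.06 -6.45] T [ 0.003  0.279 -0.055] open 30.77 [0.5646 0.0315 0.1241]
   j6 -0.1295 t 8.9167
 yaw 51.88 knob 0.978 F [ 1.95 -0.28 -6.22] T [ 0.121  0.245 -0.174] open 30.95 [0.5646 0.0315 0.1242]
   j6 -0.016 t 9.0
 yaw 50.40 knob 1.004 F [ 1.44 -1.19 -5.84] T [ 0.095  0.265 -0.164] open 30.53 [0.5646 0.0315 0.1242]
   j6 -0.0047 t 9.0833
 yaw 48.90 knob 1.030 F [ 1.6  -0.13 -5.64] T [ 0.098  0.279 -0.198] open 30.98 [0.5646 0.0315 0.1242]
   j6 0.0073 t 9.1667
 yaw 47.41 knob 1.056 F [ 1.95  0.16 -6.36] T [ 0.112  0.263 -0.159] open 31.31 [0.5646 0.0315 0.1242]
   j6 0.0213 t 9.25
 yaw 45.91 knob 1.083 F [ 1.3  -0.64 -6.01] T [ 0.132  0.248 -0.196] open 30.48 [0.5646 0.0315 0.1242]
   j6 0.0354 t 9.3333
```

View pics/c3.png

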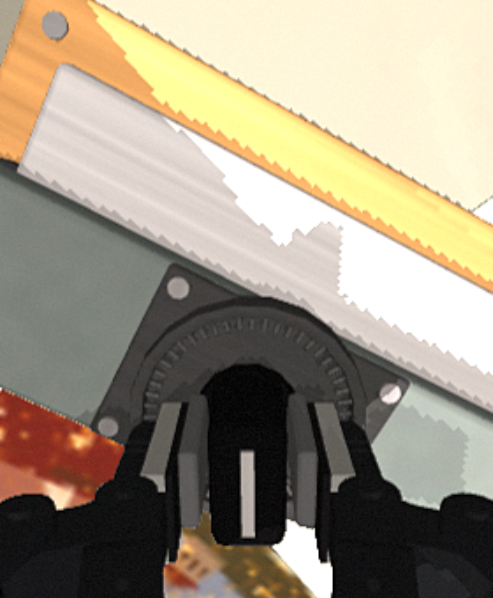

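The plate landed at about 0.957 rad: the j6 effort jumped by 0.11 N m and has since risen at 0.52 N m/rad. Notch 10 settles near 1.217 rad, about 19.8 N with the pin about 3.4 mm out. Notch 9 would give only about 14 N. I'll turn to about 1.295 rad and release.

```bash

R='python3 r.py'
python3 -m jog '{"travel":[[0,0,0],[0,0,0]],"dr":[[0,0,-1.5],[0,0,-1.5]],"jaw":[163,163]}' >/dev/null; $R
python3 -m jog '{"travel":[[0,0,0],[0,0,0]],"dr":[[0,0,-1.5],[0,0,-1.5]],"jaw":[163,163]}' >/dev/null; $R
python3 -m jog '{"travel":[[0,0,0],[0,0,0]],"dr":[[0,0,-1.5],[0,0,-1.5]],"jaw":[163,163]}' >/dev/null; $R
python3 -m jog '{"travel":[[0,0,0],[0,0,0]],"dr":[[0,0,-1.5],[0,0,-1.5]],"jaw":[163,163]}' >/dev/null; $R
python3 -m jog '{"travel":[[0,0,0],[0,0,0]],"dr":[[0,0,-0.2],[0,0,0]],"jaw":[163,163]}' >/dev/null; $R
python3 - <<'E'
from h import *
im=snap('wrist','w4.png');c=im[230:400,220:420,::-1];cv2.imwrite('pics/c4.png',cv2.resize(np.clip(c*1.6,0,255).astype(np.uint8),None,fx=3,fy=3))
E
```

```text
yaw 42.93 knob 1.135 F [ 1.81 -0.76 -6.44] T [ 0.132  0.28  -0.276] open 30.84 [0.5646 0.0315 0.1242]
   j6 0.0553 t 9.55
 yaw 39.93 knob 1.187 F [ 1.07 -0.57 -6.42] T [ 0.145  0.188 -0.257] open 30.87 [0.5646 0.0315 0.1243]
   j6 0.0914 t 9.7167
 yaw 36.94 knob 1.239 F [ 0.75 -0.62 -5.28] T [ 0.203  0.206 -0.24 ] open 30.88 [0.5646 0.0315 0.1243]
   j6 0.1194 t 9.8833
 yaw 33.95 knob 1.291 F [ 0.42 -0.82 -5.74] T [ 0.166  0.184 -0.268] open 31.18 [0.5646 0.0315 0.1243]
   j6 0.1474 t 10.05
 yaw 33.81 knob 1.294 F [ 0.72 -1.86 -5.86] T [ 0.192  0.225 -0.311] open 31.17 [0.5646 0.0316 0.1243]
   j6 0.3163 t 10.2167
```

View pics/c4.png

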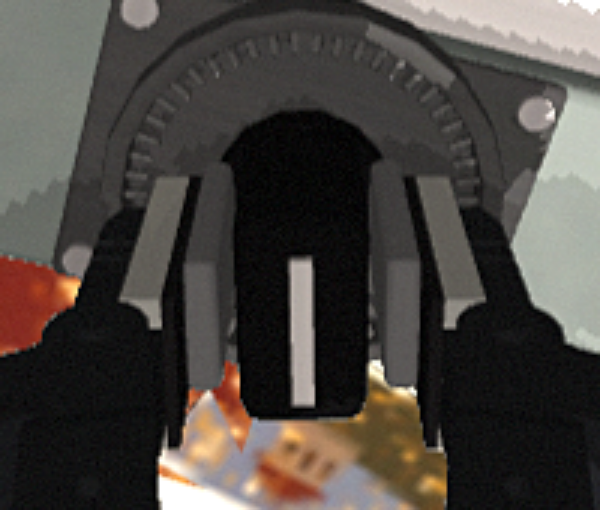

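The crop shows the pointer still parallel to the pads, so there was no slip. Releasing now.

```bash

python3 -m jog '{"travel":[[0,0,0],[0,0,0],[0,0,0],[0,0,0]],"dr":[[0,0,0],[0,0,0],[0,0,0],[0,0,0]],"jaw":[120,80,50,20]}' 20; python3 r.py
python3 -m jog '{"travel":[[0,0,0],[0,0,0],[0,0,0]],"dr":[[0,0,0],[0,0,0],[0,0,0]],"jaw":[0,0,0]}'
python3 -m jog '{"travel":[[0,0,10],[0,0,20],[0,0,30],[0,0,30],[0,0,30]],"dr":[[0,0,0],[0,0,0],[0,0,0],[0,0,0],[0,0,0]],"jaw":[0,0,0,0,0]}'
python3 -m jog '{"travel":[[0,0,10],[0,0,0],[0,0,0]],"dr":[[0,0,0],[0,0,0],[0,0,0]],"jaw":[0,0,0]}'
python3 - <<'E'
from h import *
s=get_state();print(s['eef_pos'],yaw(s),s['time'])
im=snap('wrist','w5.png');print(wproj(s,[.5648,.0313,.153]),wproj(s,[.537,.117,.14]))
c=im[130:330,150:420,::-1];cv2.imwrite('pics/c5.png',cv2.resize(np.clip(c*1.7,0,255).astype(np.uint8),None,fx=2.96,fy=2.96,interpolation=cv2.INTER_CUBIC))
E
```

```text
time: 10.6
eef_pos: [0.5633, 0.0314, 0.1225]
tcp_rot: [0.957, 0.29, -0.002, -0.0]
contact_force: [-0.2, -0.6, -0.4]
opening: 0.909
 yaw 33.72 knob 1.295 F [-0.56  0.41  0.39] T [-0.025 -0.028 -0.041] open 77.26 [0.5633 0.0314 0.1225]
   j6 0.0011 t 10.6
time: 10.85
eef_pos: [0.5642, 0.0314, 0.1236]
tcp_rot: [0.957, 0.29, -0.0, -0.0]
contact_force: [-0.9, -0.1, -0.0]
opening: 0.999
time: 11.27
eef_pos: [0.5642, 0.0315, 0.2458]
tcp_rot: [0.957, 0.29, 0.0, 0.0]
contact_force: [0.3, -0.3, 0.2]
opening: 0.999
time: 11.52
eef_pos: [0.5644, 0.0315, 0.2539]
tcp_rot: [0.957, 0.29, 0.0, 0.0]
contact_force: [1.2, 0.5, -0.5]
opening: 1.0
[0.56437103 0.03149048 0.25393024] 33.73938718726019 11.5167
[319.95423208 241.07933358] [208.62123532 205.94563846]
```

View pics/c5.png

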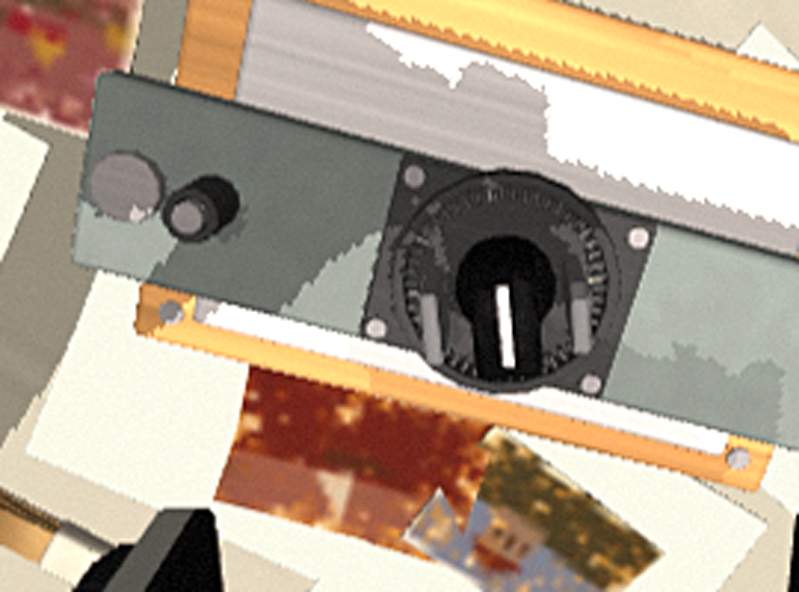

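Both tabs are fully out: 56.8 px across, where about 56.4 px is expected. The knob sits about 5° behind the gripper's angle, which matches notch 10 at about 1.217 rad. I'll back off and check the pin and the loose things.

```bash

python3 -m jog '{"travel":[[0,-10,20],[0,-30,20],[0,-30,15],[0,-30,10],[0,-30,0]],"dr":[[0,0,0],[0,0,0],[0,0,0],[0,0,0],[0,0,0]],"jaw":[0,0,0,0,0]}'
python3 -m jog '{"travel":[[0,-35,0],[0,-35,0],[0,-35,0],[0,-20,0],[0,0,0]],"dr":[[0,0,0],[0,0,0],[0,0,0],[0,0,0],[0,0,0]],"jaw":[0,0,0,0,0]}'
python3 - <<'E'
from h import *
a=snap('scene','s1.png');b=snap('side','d1.png')
w=cv2.imread('pics/w5.png')[180:220,190:240]
d0=cv2.imread('pics/d0.png');d1=cv2.imread('pics/d1.png')
f=lambda i,s:cv2.resize(i,s,interpolation=cv2.INTER_CUBIC)
top=np.hstack([f(w,(375,300)),f(d1,(400,300))])
bot=np.hstack([f(d0[205:285,260:320],(225,300)),f(d1[205:285,260:320],(225,300)),f(cv2.imread('pics/s1.png')[180:440,150:430],(325,300))])
cv2.imwrite('pics/c6.png',np.vstack([top,bot]))
s0=cv2.imread('pics/s0.png').astype(int)
for n,x,y in[('jar',300,370),('weight',205,378),('eraser',384,375),('loupe',358,230)]:
    p=np.abs(d0.astype(int)-d1)[y-28:y+28,x-35:x+35].max(2);print(n,(p>25).mean())
print(get_state()['eef_pos'],get_state()['time'])
E
```

```text
time: 11.98
eef_pos: [0.5645, -0.0997, 0.319]
tcp_rot: [0.957, 0.29, 0.0, 0.0]
contact_force: [0.2, -0.5, -0.6]
opening: 1.003
time: 12.4
eef_pos: [0.5631, -0.2271, 0.3148]
tcp_rot: [0.958, 0.288, -0.002, -0.002]
contact_force: [-1.0, -0.7, -0.2]
opening: 1.0
jar 0.0
weight 0.0
eraser 0.0
loupe 0.0
[ 0.56356954 -0.22369775  0.31569378] 12.5
```

View pics/c6.png

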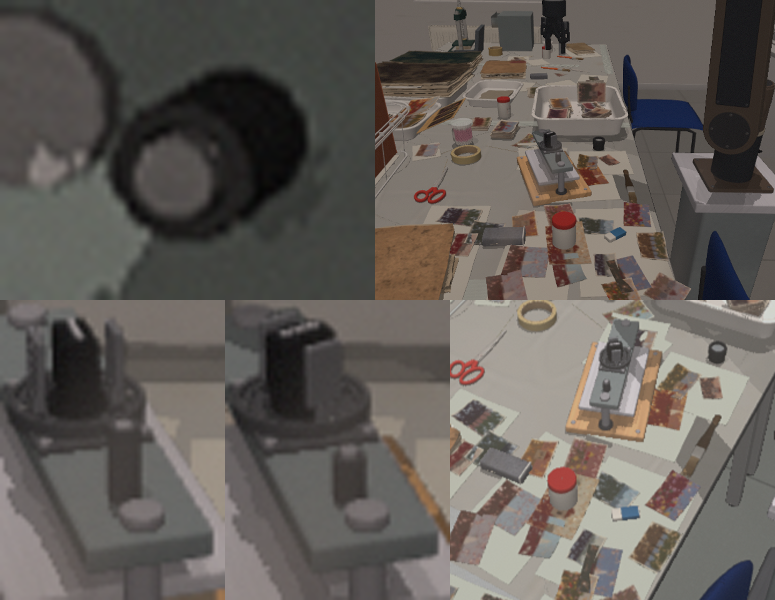

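The composite shows the sleeve sunk, with the light gauge pin standing a few mm out of it at (348,450). The tabs are out, the arm is clear, and the jar, weight, eraser and loupe show no pixel change. Handing in.

```bash
python3 -c "
from plant import *
print(sign_off())"
```

```text
the job is handed in; nothing more can be done
None
```

The press is closed on the wad at about 20 N by my estimate, with both tabs sprung out and locked, and the job was handed in at about 12.5 s. No verdict was reported.

- **Squeeze and turn:** I centred the gripper on the knob, with about 1 N of side force. I then squeezed both tabs to their stops at the 20 N grip setting and turned clockwise.
- **Landing:** The plate landed at about 0.957 rad. The last joint's effort jumped by about 0.11 N m there, then rose at 0.52 N m/rad.
- **Press force:** I turned on to 1.295 rad, where the force peaked at an estimated 23 N, and let go so the knob fell back to notch 10. The settled angle should be about 1.217 rad, which gives the 20 N and a pin about 3.4 mm out. The other choice, notch 9, would have given about 14 N.

**Last checks:**
- In the wrist picture both tabs are back at full width and the knob sits about 5° behind the gripper's angle (4.5° expected).
- The sleeve has sunk and the pin stands roughly 3 mm out, but the images are too coarse to read it better than about 1–2 mm.
- The jar, weight, eraser and loupe show no change in the side view, and the arm ended clear of everything. I did not check the wad's position separately.
- The wrist torque reading was noisy (about 0.03 N m), so the landing point rests on the joint effort. The torque stepped by about 0.1 N m at the same angle.

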